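# Sort centrifuge tube adapters by fit in the bucket bore

### The arm

A 6-joint arm with a two-finger parallel gripper is mounted at the origin on the work surface. World frame = base frame: x ahead of the robot, y to its left, z up, the work surface at z = 0. Lengths are in m, angles in rad, forces in N, time in s.
With the tool pointing down it reaches from about 0.375 to 0.9 m from the base axis. Payload 3.1 kg.
Tool frame: the origin (TCP) lies midway between the tips of the shut fingers; the grasp point (between the pads) lies 19 mm behind it; z points along the fingers, y is the direction in which the jaws open and shut (so a half turn about z gives the same grasp; the last joint's range is limited). The gripper opens to 85 mm and grips with 20 to 120 N. Pads are 22 mm wide; open, the fingers measure 114 mm over their backs; the gripper's body (76 mm by 85 mm) begins 54 mm behind the grasp point. The pads swing forward as they close: fully open they stand 13 mm farther back than shut.
Start: joints at [-1.373, 0.527, 1.433, -0, 1.181, -0.178], TCP at [0.23, -0.581, 0.205] pointing down, gripper open.
Joint ranges: [-3.08, 3.08], [-0.75, 2.2], [0.22, 2.44], [-1.43, 4.57], [0, 2.65], [-2.85, 2.85]. Speed limits (rad/s): [2.79, 2.79, 3.14, 3.14, 3.14, 3.14].

### API

Orientations are given as a unit quaternion [x, y, z, w].
In Python, from station import manip gives the robot as it stands.
- The arm moves only by the tool servo_tool, never from a script. Its argument "increments" is a list of rows, each an object with "hand": the closure, from 0 (fully open) to 1 (shut); "travel": the shift along the tool's x, y, z in mm, a list of three; "yaw": the turn about the tool's z in degrees. A call has 1 to 20 rows; each row shifts and turns the commanded pose from where the row before left it, along the tool's axes as they then stand; what a row does not reach is not made up. A row lasts 1/10 s, in which the tool goes at most 50 mm and 8.59 degrees, less where a joint would pass 70% of its speed; a pose out of reach is approached as far as the arm can. A call with a gripper value outside its range is refused whole. The fingers move at their own pace and stop on an object; "newtons" is the grip in N (left out, the last holds). Time passes only in rows, so rows that do not move let the fingers close. It gives the time, the measured TCP pose, the force and the opening at its end, in the units of the state.
- manip.sense(): the state, without advancing time (a new reading comes with each control period).
- manip.snapshot(name): name is "side" or "top" or "wrist"; returns a dict with "pixels" (384x512x3 uint8, blue, green, red), "fx", "fy", "cx", "cy" (pixels), "D" ([k1, k2, p1, p2, k3] as OpenCV has them; the pictures are not rectified), "R" (3x3) and "t" (3): a world point X has camera coordinates R X + t. Camera axes: x right, y down, z forward; pixel columns grow to the right and rows downward; lengths in m; the calibration is good to about 2 mm. A picture is of the moment at which its call begins. There is no depth.
- manip.sign_off(): hands the job in, once; it reports no verdict.
The state is a dict: "t": time; "q": joint angles; "qd": joint speeds; "tau": joint torques, N m; "tcp_pos": TCP position; "tool_rot": TCP orientation; "force": force on the tool from outside, world axes, zero at the start; "ft_torque": the same for the moment, N m; "finger_gap": opening from 0.0 (shut) to 1.0 (fully open).
Only numpy, scipy, OpenCV 4.12 (cv2) and the standard library are available. Lean on these libraries where they do the work, as an engineer would, in place of code of your own. Each camera call takes 0.05 s, during which the arm holds its last target.

### The job

Two grey plastic tube adapters are back from the wash, one with a slim body and one with a wide body. Slide the one that fits down into the bore of the aluminium centrifuge bucket until it stands on the bottom, and stand the one that is too wide for the bore upright on the floor of the empty square steel tray. Set them down gently, without dropping them.

Things in the scene. Friction and masses are not known exactly. Their poses are not given: they have to be found in the camera images.
- slim_center (a point): The adapter that fits the bore, a loose grey plastic part of about 0.1 kg standing upright on the bench: a round body 42 mm in diameter and 50 mm high, and on top of it, on the same axis, a round stem 30 mm in diameter and 50 mm high with a tube hole drawn in its top; 100 mm high overall. This point is on its axis, half-way up (50 mm above its underside, just where the stem begins); its z axis points up along the stem. Take it by the stem.
- wide_center (a point): The adapter that is too wide for the bore, a loose grey plastic part of about 0.22 kg standing upright on the bench: the same as the slim one (body 50 mm high, stem 30 mm in diameter and 50 mm high, 100 mm overall) but with a body 72 mm in diameter. This point is on its axis, half-way up (50 mm above its underside, just where the stem begins); its z axis points up along the stem. Take it by the stem.
- bore_floor (a point): The centrifuge bucket, a short upright aluminium cup with a flared mouth, fixed on a dark 110 x 110 mm steel base plate that does not move. This point is the centre of the floor of its bore, 10 mm above the bench; z points up. The bore is 58 mm in diameter, flares near the top to 68 mm, and is 40 mm deep; the rim is 50 mm above the bench and 78 mm across outside.
- tray_floor (a point): An empty, open, square steel tray, fixed to the bench: 130 x 130 mm outside, 25 mm high, walls 4 mm thick. This point is the centre of its floor, 4 mm above the bench; x and y run along its sides, z up.

How it is judged:
At the end, for the whole second after the job is handed in: Slim adapter upright (10 degrees) on the floor of the bore (underside within 8 mm of it, axis within 15 mm); wide adapter upright (10 degrees) on the floor of the tray (underside within 8 mm of it, centre within 45 mm of the middle along each side); both released and at rest (horizontal distance between slim_center and bore_floor below 0.015 m and z of slim_center in the frame of bore_floor below 0.058 m and angle between each of slim_center, wide_center's own z axis and vertical below 0.17 rad and x of wide_center in the frame of tray_floor between -0.045 and 0.045 m and y of wide_center in the frame of tray_floor between -0.045 and 0.045 m and z of wide_center in the frame of tray_floor below 0.058 m and linear speed of each of slim, wide below 0.03 m/s); the robot touches nothing.
It fails at once if the slim adapter is dropped (falls free faster than 1 m/s, about 50 mm) (linear speed of slim above 1 m/s and contact force between slim and anything else below 0.02 N).
It fails at once if the wide adapter is dropped (falls free faster than 1 m/s, about 50 mm) (linear speed of wide above 1 m/s and contact force between wide and anything else below 0.02 N).
It also fails if it takes over 51 s, if anything falls off the work surface, if the arm or the gripper's body presses on something with over 40 N, if the wrist force passes 120 N, or if a joint passes its speed limit or range.

## Working session

There is one attempt and no reset: what is moved stays moved. The work goes in short steps, Python scripts to look and compute and a tool call to move; the robot and the scene stay as the last step left them, time stands still between calls to the robot, and variables do not carry over. Pictures are saved under pics/ and viewed, and the job is handed in when it is done.

Besides the shell and the picture viewer there is one more tool, called after "Call:" as name([rows], argument=value, ...), one row to a line, values as JSON. servo_tool: Moves the arm, as the interface text tells. Its arguments: {"type":"object","properties":{"increments":{"type":"array","items":{"type":"object","properties":{"hand":{"type":"number"},"travel":{"type":"array","items":{"type":"number"}},"yaw":{"type":"number"}}}},"newtons":{"type":"number"}},"required":["increments"]}

```bash
mkdir -p pics; ls; python3 - <<'E'
from station import manip
import cv2,pickle
s=manip.sense();print(s)
d={}
for n in("side","top","wrist"):
    c=manip.snapshot(n);d[n]=c
    cv2.imwrite(f"pics/{n}0.png",c["pixels"])
    print(n,c["fx"],c["fy"],c["cx"],c["cy"],c["D"],c["R"],c["t"])
pickle.dump(d,open("c0.pkl","wb"))
E
```

```text
pics
{'t': 0.0, 'q': array([-1.37249987e+00,  5.28470763e-01,  1.43388266e+00,  1.90158944e-05,
        1.18143399e+00, -1.78531139e-01]), 'qd': array([ 0.00064193, -0.00081967,  0.00021291,  0.00029509, -0.0002548 ,
        0.00054919]), 'tau': array([-1.76569461e-03, -4.42362893e+01, -1.78022915e+01, -4.77775739e-04,
        8.42971931e-03, -8.48377795e-06]), 'tcp_pos': array([ 0.22984302, -0.58037337,  0.20393713]), 'tool_rot': array([ 9.82302654e-01,  1.87297333e-01, -2.05298481e-06, -1.09741579e-03]), 'force': array([-0.10441815,  0.8845155 , -0.836408  ]), 'ft_torque': array([ 0.00600681, -0.05352282, -0.01471016]), 'finger_gap': 1.0024612195941438}
side 474.6027155453232 474.6027155453232 251.494631541865 197.4420586637866 [-0.02925085  0.          0.          0.          0.        ] [[-0.83209662 -0.55424988  0.02054957]
 [-0.31897387  0.44790837 -0.83524473]
 [ 0.45372997 -0.70155909 -0.54949427]] [0.44157885 0.23005669 0.79142656]
top 408.6530521763927 408.6530521763927 257.9713623996207 195.94668304513343 [0.00718364 0.         0.         0.         0.        ] [[ 1.41358271e-02 -9.99900080e-01 -9.26719184e-05]
 [-9.94368970e-01 -1.40478974e-02 -1.05038123e-01]
 [ 1.05026326e-01  1.57695082e-03 -9.94468192e-01]] [-0.01963855  0.58532794  1.01332109]
wrist 341.61018519116976 341.61018519116976 251.036129734085 187.74575540375747 [-0.09015651  0.          0.          0.          0.        ] [[ 0.36680742 -0.93029611 -0.00120832]
 [-0.88418976 -0.34903135  0.31046027]
 [-0.28924172 -0.11281075 -0.95058559]] [-0.62407602 -0.0394584   0.38084311]
```

View pics/top0.png

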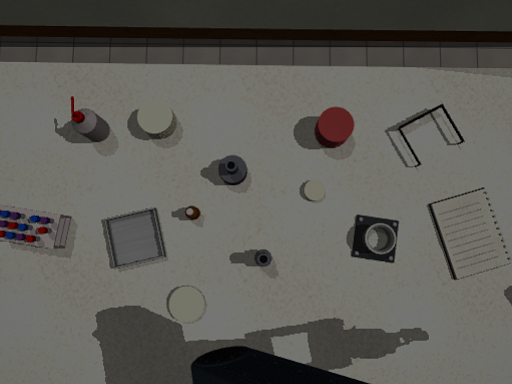

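View pics/side0.png

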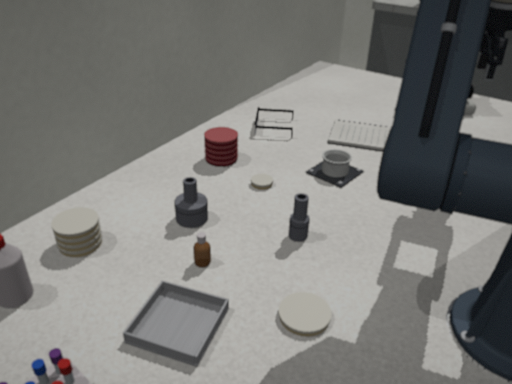

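View pics/wrist0.png

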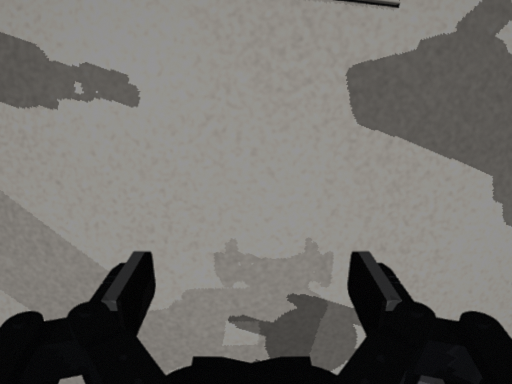

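The top view shows the slim adapter near (263,258), the wide one near (232,168), the bucket near (380,237) and the tray near (134,238). In the side view they are at about (299,215), (190,200), (336,163) and (177,320). I'll zoom in for accurate pixels.

```bash
python3 - <<'E'
import cv2,pickle,numpy as np
d=pickle.load(open("c0.pkl","rb"))
def tile(n,cs,out,h=25,w=33,z=6):
    T=[]
    for (u,v,r) in cs:
        im=d[n]["pixels"][v-r:v+r,u-r:u+r]
        im=cv2.convertScaleAbs(im,alpha=1.8,beta=10)
        im=cv2.resize(im,(390,290*390//390+0),interpolation=cv2.INTER_CUBIC) if 0 else cv2.resize(im,(300,300),interpolation=cv2.INTER_CUBIC)
        k=300/(2*r)
        for j in range(0,2*r,10):
            p=int(j*k); 
            cv2.putText(im,str(u-r+j),(p,10),0,.35,(0,255,255)); cv2.putText(im,str(v-r+j),(0,p+5),0,.35,(0,255,255))
            cv2.line(im,(p,12),(p,18),(0,255,255)); cv2.line(im,(24,p),(30,p),(0,255,255))
        T.append(im)
    cv2.imwrite(out,np.vstack([np.hstack(T[:2]),np.hstack(T[2:])]))
tile("top",[(263,258,25),(232,170,25),(378,238,35),(134,238,40)],"pics/topz.png")
tile("side",[(299,217,30),(190,202,30),(336,165,30),(177,320,60)],"pics/sidez.png")
E
```

```text
(no output)
```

View pics/topz.png

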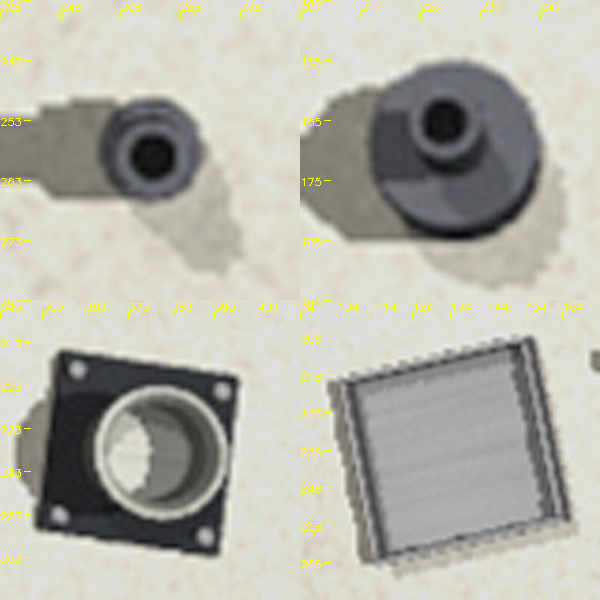

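View pics/sidez.png

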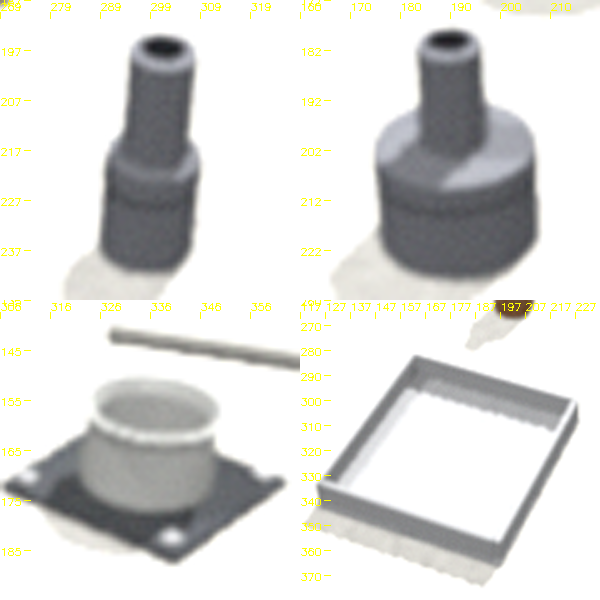

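```bash
cat > h.py <<'E'
import cv2,numpy as np
def toz(c,u,v,z):
    K=np.array([[c["fx"],0,c["cx"]],[0,c["fy"],c["cy"]],[0,0,1.]])
    x=cv2.undistortPoints(np.array([[[u,v]]],float),K,np.array(c["D"],float))[0,0]
    R=np.array(c["R"]);C=-R.T@np.array(c["t"]);r=R.T@np.array([x[0],x[1],1]);return C+r*(z-C[2])/r[2]
def proj(c,P):
    K=np.array([[c["fx"],0,c["cx"]],[0,c["fy"],c["cy"]],[0,0,1.]])
    return cv2.projectPoints(np.array(P,float).reshape(-1,1,3),cv2.Rodrigues(np.array(c["R"]))[0],np.array(c["t"],float),K,np.array(c["D"],float))[0][:,0]
E
python3 - <<'E'
import pickle,numpy as np
from h import *
d=pickle.load(open("c0.pkl","rb"))
for n,l in dict(top=[("slim",263,258.7,.1),("wide",230.3,164.5,.1),("bucket",380.3,238,.05),("tray",133.8,237.5,.025)],side=[("slim",300.5,195.7,.1),("wide",188.7,179.5,.1),("bucket",336.5,156.5,.05)]).items():
    for k,u,v,z in l:
        print(n,k,toz(d[n],u,v,z).round(4))
for i in[(330,82),(535,37),(573,220),(367,263)]:
    j=((i[0]-300)/3.75+93.5,i[1]/3.75+197.5); print(toz(d["top"],*j,.025).round(3))
x=d["top"]; 
# known tray wall
from scipy.spatial.transform import Rotation as R
s=[ 9.82302654e-01,  1.87297333e-01, -2.05298481e-06, -1.09741579e-03]
print(R.from_quat(s).as_matrix().round(4))
E
```

```text
top slim [ 0.4304 -0.0254  0.1   ]
top wide [0.6533 0.0561 0.1   ]
top bucket [ 0.483  -0.3161  0.05  ]
top tray [0.4756 0.3025 0.025 ]
side slim [ 0.4328 -0.0267  0.1   ]
side wide [0.6547 0.0551 0.1   ]
side bucket [ 0.4799 -0.3098  0.05  ]
[0.52  0.387 0.025]
[0.553 0.249 0.025]
[0.43  0.218 0.025]
[0.399 0.355 0.025]
[[ 9.298e-01  3.680e-01 -4.000e-04]
 [ 3.680e-01 -9.298e-01  2.200e-03]
 [ 4.000e-04 -2.200e-03 -1.000e+00]]
```

```bash
python3 - <<'E'
import pickle,numpy as np
from h import *
d=pickle.load(open("c0.pkl","rb"));w=d["wrist"]
Rw=np.array(w["R"]);C=-Rw.T@w["t"];print("C",C,"offset",C-[.2298,-.5804,.2039])
R0=np.array([[.9298,.368,0],[.368,-.9298,0],[0,0,-1]])
print("cam off tool",R0.T@(C-[.2298,-.5804,.2039]),"view dir tool",R0.T@Rw[2])
hit=toz(w,250,170,.05);print(hit)
# tcp so that bucket at px (250,170)
tgt=np.array([.2298,-.5804])+np.array([.482,-.314])-hit[:2];print("tcp view",tgt)
print("tool mm",R0.T@np.r_[tgt-[.2298,-.5804],0]*1e3)
print(toz(d["top"],374.7,238,.008))
E
```

```text
C [ 0.30418272 -0.55138451  0.37352015] offset [0.07438272 0.02901549 0.16962015]
cam off tool [ 0.07983875  0.00039424 -0.16962015] view dir tool [-0.31045131 -0.00154952  0.95058559]
[ 0.22238785 -0.58212392  0.05      ]
tcp view [ 0.48941215 -0.31227608]
tool mm [ 340.05698271 -153.76435318    0.        ]
[ 0.48306376 -0.31416826  0.008     ]
```

Call:
servo_tool([
  {"hand": 0,"travel": [15,-7,0]},
  {"hand": 0,"travel": [25,-11,0]},
  {"hand": 0,"travel": [30,-14,0]},
  {"hand": 0,"travel": [35,-16,0]},
  {"hand": 0,"travel": [35,-16,0]},
  {"hand": 0,"travel": [35,-16,0]},
  {"hand": 0,"travel": [35,-16,0]},
  {"hand": 0,"travel": [35,-16,0]},
  {"hand": 0,"travel": [35,-16,0]},
  {"hand": 0,"travel": [30,-13,0]},
  {"hand": 0,"travel": [20,-9,0]},
  {"hand": 0,"travel": [10,-4,0]},
  {"hand": 0,"travel": [0,0,0]},
  {"hand": 0,"travel": [0,0,0]},
  {"hand": 0,"travel": [0,0,0]},
])

```text
schema error: expected keys hand, travel, yaw
```

```bash
python3 - <<'E'
from station import manip
import cv2,pickle
s=manip.sense();print(s["tcp_pos"],s["tool_rot"],s["q"],s["t"])
c=manip.snapshot("wrist");pickle.dump(c,open("c1.pkl","wb"))
cv2.imwrite("pics/w1.png",cv2.convertScaleAbs(c["pixels"],alpha=1.6))
E
```

```text
[ 0.2298808  -0.58054409  0.20415534] [ 9.82304317e-01  1.87289914e-01 -7.99879147e-06 -8.46457054e-04] [-1.37248548e+00  5.28255266e-01  1.43361270e+00  8.39616299e-07
  1.18141767e+00 -1.78494636e-01] 0.15
```

View pics/w1.png

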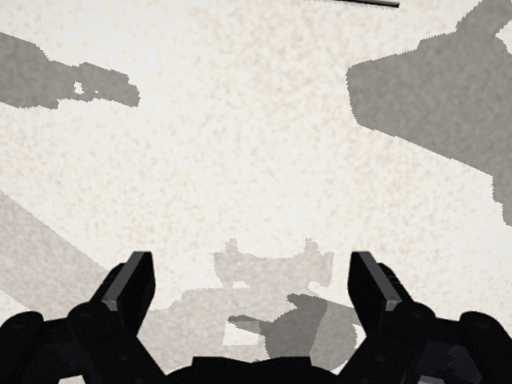

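The move was refused because the yaw key was missing, so the arm has not moved and the picture shows the start view. Resending it with all three keys.

Call:
servo_tool([
  {"hand": 0,"travel": [15,-7,0],"yaw": 0},
  {"hand": 0,"travel": [25,-11,0],"yaw": 0},
  {"hand": 0,"travel": [30,-14,0],"yaw": 0},
  {"hand": 0,"travel": [35,-16,0],"yaw": 0},
  {"hand": 0,"travel": [35,-16,0],"yaw": 0},
  {"hand": 0,"travel": [35,-16,0],"yaw": 0},
  {"hand": 0,"travel": [35,-16,0],"yaw": 0},
  {"hand": 0,"travel": [35,-16,0],"yaw": 0},
  {"hand": 0,"travel": [35,-16,0],"yaw": 0},
  {"hand": 0,"travel": [30,-13,0],"yaw": 0},
  {"hand": 0,"travel": [20,-9,0],"yaw": 0},
  {"hand": 0,"travel": [10,-4,0],"yaw": 0},
  {"hand": 0,"travel": [0,0,0],"yaw": 0},
  {"hand": 0,"travel": [0,0,0],"yaw": 0},
  {"hand": 0,"travel": [0,0,0],"yaw": 0},
])

```text
t: 1.7
tcp_pos: [0.4887, -0.3136, 0.2049]
tool_rot: [0.982, 0.187, -0.0, 0.0]
force: [-0.4, -0.6, 0.1]
finger_gap: 1.004
```

```bash
python3 - <<'E'
from station import manip
import cv2,pickle
s=manip.sense();print(s["tcp_pos"],s["tool_rot"],s["q"],s["t"])
c=manip.snapshot("wrist");pickle.dump(c,open("c1.pkl","wb"))
cv2.imwrite("pics/w1b.png",cv2.convertScaleAbs(c["pixels"],alpha=1.6))
E
```

```text
[ 0.48872318 -0.31362216  0.20487203] [ 9.82434472e-01  1.86607781e-01 -2.06969972e-04  3.21461509e-05] [-7.62651643e-01  4.67812541e-01  1.54618907e+00 -4.14151880e-04
  1.12777943e+00  4.32905971e-01] 1.7
```

View pics/w1b.png

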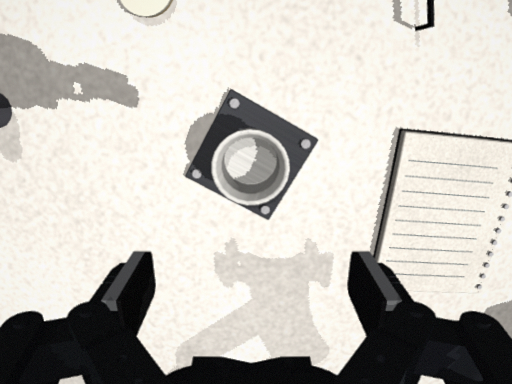

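The wrist view shows the bucket's rim ellipse centred near (250.5,168). The base plate corners are near (231,89), (318,138), (270,220) and (184,174).

```bash
python3 - <<'E'
import pickle
from h import *
c=pickle.load(open("c1.pkl","rb"))
print(toz(c,250.5,168,.05))
P=np.array([toz(c,*p,.006) for p in[(231,89),(318,138),(270,220),(184,174)]]);print(P.mean(0),[np.linalg.norm(P[i]-P[i-1]) for i in range(4)])
# fit: rim outline overlay
im=cv2.convertScaleAbs(c["pixels"],alpha=1.6)
a=np.linspace(0,2*np.pi,200)
B=toz(c,250.5,168,.05)
for r,z in((.039,.05),(.034,.05),(.029,.01)):
    p=proj(c,np.c_[B[0]+r*np.cos(a),B[1]+r*np.sin(a),a*0+z]);
    im=cv2.polylines(cv2.resize(im,None,fx=1,fy=1),[np.round(p*16).astype(int)],True,(0,0,255),1,cv2.LINE_AA,4)
cv2.imwrite("pics/w1o.png",cv2.resize(im[100:230,180:320],None,fx=4,fy=4))
R0=np.array([[.9298,.368,0],[.368,-.9298,0],[0,0,-1]])
print(R0.T@(np.array([.4315,-.026,.18])-[.4887,-.3136,.2049])*1e3)
E
```

```text
[ 0.48311216 -0.31541152  0.05      ]
[ 0.48386498 -0.31541649  0.006     ] [np.float64(0.10706038997293994), np.float64(0.10702671398018887), np.float64(0.1092184554779426), np.float64(0.1125062277129862)]
[  52.65224 -288.46008   24.9    ]
```

View pics/w1o.png

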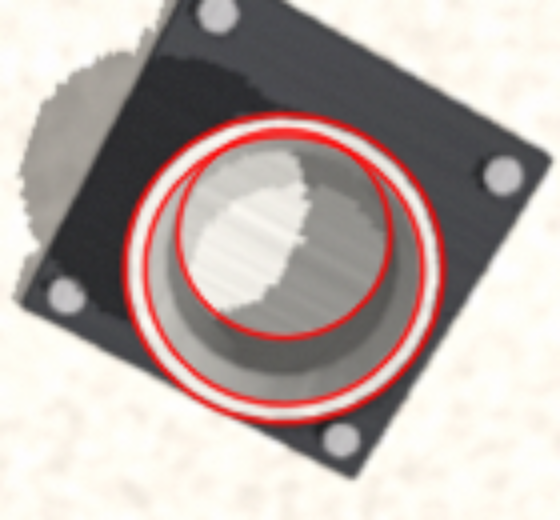

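The overlay fits the rim well and agrees with the top view: the bucket is at (0.4833, -0.3155). Next I move over the slim adapter.

Call:
servo_tool([
  {"hand": 0,"travel": [3,-15,0],"yaw": 0},
  {"hand": 0,"travel": [5,-27,0],"yaw": 0},
  {"hand": 0,"travel": [6,-34,0],"yaw": 0},
  {"hand": 0,"travel": [7,-38,0],"yaw": 0},
  {"hand": 0,"travel": [7,-38,0],"yaw": 0},
  {"hand": 0,"travel": [7,-38,0],"yaw": 0},
  {"hand": 0,"travel": [7,-38,0],"yaw": 0},
  {"hand": 0,"travel": [5,-30,0],"yaw": 0},
  {"hand": 0,"travel": [4,-20,0],"yaw": 0},
  {"hand": 0,"travel": [2,-10,0],"yaw": 0},
  {"hand": 0,"travel": [0,0,0],"yaw": 0},
  {"hand": 0,"travel": [0,0,0],"yaw": 0},
  {"hand": 0,"travel": [0,0,0],"yaw": 0},
])

```text
t: 3.05
tcp_pos: [0.4333, -0.0265, 0.205]
tool_rot: [0.982, 0.187, 0.0, 0.0]
force: [-0.7, -0.4, -0.2]
finger_gap: 0.998
```

```bash
python3 - <<'E'
from station import manip
import cv2,pickle
s=manip.sense();print(s["tcp_pos"],s["tool_rot"],s["q"],s["t"])
c=manip.snapshot("wrist");pickle.dump(c,open("c2.pkl","wb"))
cv2.imwrite("pics/w2.png",cv2.convertScaleAbs(c["pixels"],alpha=1.6))
E
```

```text
[ 0.43331853 -0.02653411  0.20498272] [9.82419655e-01 1.86685504e-01 2.51852323e-04 2.84990151e-04] [-3.19517972e-01  2.70988997e-01  1.88951090e+00 -3.05142127e-04
  9.80375597e-01  8.75873613e-01] 3.05
```

View pics/w2.png

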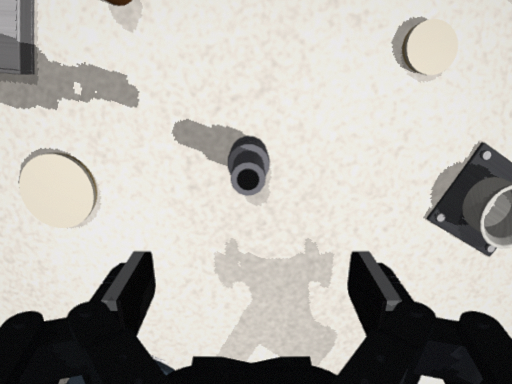

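The wrist view shows the slim adapter's top ring near (247.5,179), centred between the fingers.

```bash
python3 - <<'E'
import pickle
from h import *
c=pickle.load(open("c2.pkl","rb"))
im=cv2.convertScaleAbs(c["pixels"],alpha=1.8)
a=np.linspace(0,2*np.pi,200)
B=toz(c,247.5,178.8,.1);print(B)
for r,z in((.015,.1),(.021,.05),(.021,0)):
    p=proj(c,np.c_[B[0]+r*np.cos(a),B[1]+r*np.sin(a),a*0+z])
    cv2.polylines(im,[np.round(p*16).astype(int)],True,(0,0,255),1,cv2.LINE_AA,4)
cv2.imwrite("pics/w2o.png",cv2.resize(im[110:220,200:300],None,fx=5,fy=5))
R0=np.array([[.9304,.3666,0],[.3666,-.9304,0],[0,0,-1]])
print(R0.T@(np.array([B[0],B[1],.062])-[.4333,-.0265,.205])*1e3)
E
```

```text
[ 0.43050789 -0.02465123  0.1       ]
[ -1.92002063  -2.74367897 143.        ]
```

View pics/w2o.png

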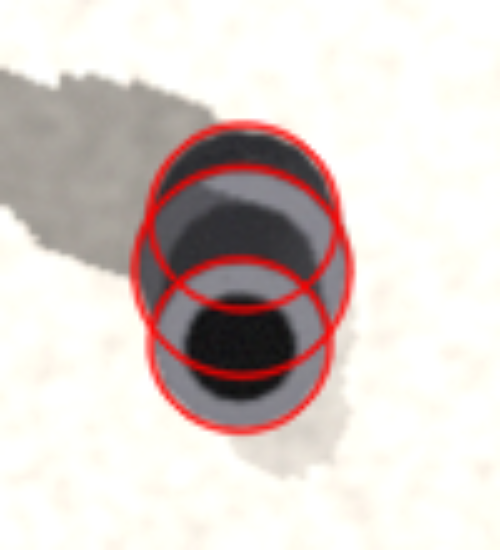

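Call:
servo_tool([
  {"hand": 0,"travel": [-2,-2.5,10],"yaw": 0},
  {"hand": 0,"travel": [0,0,20],"yaw": 0},
  {"hand": 0,"travel": [0,0,25],"yaw": 0},
  {"hand": 0,"travel": [0,0,25],"yaw": 0},
  {"hand": 0,"travel": [0,0,25],"yaw": 0},
  {"hand": 0,"travel": [0,0,20],"yaw": 0},
  {"hand": 0,"travel": [0,0,12],"yaw": 0},
  {"hand": 0,"travel": [0,0,6],"yaw": 0},
  {"hand": 0,"travel": [0,0,0],"yaw": 0},
  {"hand": 0,"travel": [0,0,0],"yaw": 0},
  {"hand": 0.3,"travel": [0,0,0],"yaw": 0},
  {"hand": 0.5,"travel": [0,0,0],"yaw": 0},
  {"hand": 0.6,"travel": [0,0,0],"yaw": 0},
  {"hand": 0.7,"travel": [0,0,0],"yaw": 0},
  {"hand": 1,"travel": [0,0,0],"yaw": 0},
  {"hand": 1,"travel": [0,0,0],"yaw": 0},
  {"hand": 1,"travel": [0,0,0],"yaw": 0},
  {"hand": 1,"travel": [0,0,0],"yaw": 0},
], newtons=40)

```text
t: 4.9
tcp_pos: [0.4304, -0.0241, 0.0624]
tool_rot: [0.982, 0.187, 0.001, 0.0]
force: [-0.3, -0.5, 6.2]
finger_gap: 0.329
```

Call:
servo_tool([
  {"hand": 1,"travel": [0,0,0],"yaw": 0},
  {"hand": 1,"travel": [0,0,0],"yaw": 0},
  {"hand": 1,"travel": [0,0,-5],"yaw": 0},
  {"hand": 1,"travel": [0,0,-10],"yaw": 0},
  {"hand": 1,"travel": [0,0,0],"yaw": 0},
])

```text
t: 5.4
tcp_pos: [0.4307, -0.0241, 0.078]
tool_rot: [0.982, 0.187, 0.001, 0.0]
force: [0.2, 0.0, -1.3]
finger_gap: 0.323
```

```bash
python3 - <<'E'
from station import manip
import cv2,pickle,numpy as np
s=manip.sense();print(s["tcp_pos"],s["tool_rot"],s["q"],s["t"],s["finger_gap"],s["force"])
w=manip.snapshot("wrist");c=manip.snapshot("side");pickle.dump((w,c),open("c3.pkl","wb"))
cv2.imwrite("pics/w3.png",np.hstack([cv2.resize(cv2.convertScaleAbs(x,alpha=1.6),(400,400)) for x in (w["pixels"],c["pixels"][130:330,190:390])]))
E
```

```text
[ 0.43065759 -0.0240558   0.07795445] [9.82283256e-01 1.87399290e-01 9.29167998e-04 4.98334874e-04] [-3.16093295e-01  5.08461460e-01  2.02574512e+00  4.56751630e-05
  6.05277496e-01  8.77637569e-01] 5.4 0.323447618226745 [ 0.17437704  0.01598914 -1.30779768]
```

View pics/w3.png

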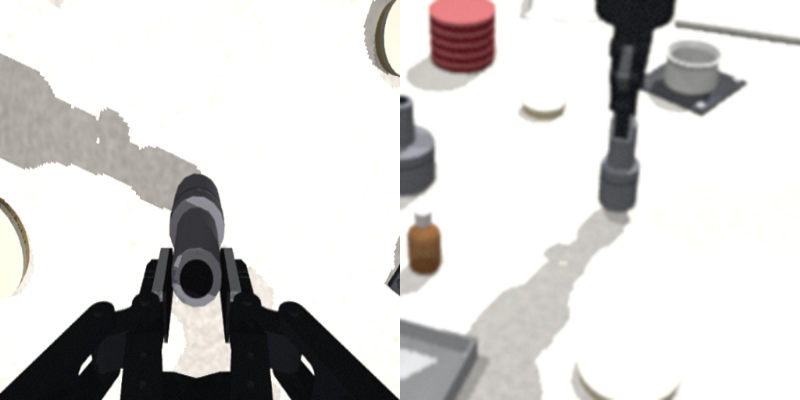

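The slim adapter is held upright between the pads with a gap of 0.323, about 27 mm, and its underside is clear of the bench. I'll lift it and carry it over the bucket.

Call:
servo_tool([
  {"hand": 1,"travel": [0,0,-10],"yaw": 0},
  {"hand": 1,"travel": [0,0,-20],"yaw": 0},
  {"hand": 1,"travel": [0,0,-25],"yaw": 0},
  {"hand": 1,"travel": [-2,10,-22],"yaw": 0},
  {"hand": 1,"travel": [-4,20,-15],"yaw": 0},
  {"hand": 1,"travel": [-6,29,-10],"yaw": 0},
  {"hand": 1,"travel": [-7,35,-5],"yaw": 0},
  {"hand": 1,"travel": [-7,36,0],"yaw": 0},
  {"hand": 1,"travel": [-7,36,0],"yaw": 0},
  {"hand": 1,"travel": [-7,36,0],"yaw": 0},
  {"hand": 1,"travel": [-7,35,0],"yaw": 0},
  {"hand": 1,"travel": [-6,28,0],"yaw": 0},
  {"hand": 1,"travel": [-4,18,0],"yaw": 0},
  {"hand": 1,"travel": [-1.5,7,0],"yaw": 0},
  {"hand": 1,"travel": [0,0,0],"yaw": 0},
  {"hand": 1,"travel": [0,0,0],"yaw": 0},
  {"hand": 1,"travel": [0,0,0],"yaw": 0},
])

```text
t: 7.2
tcp_pos: [0.4819, -0.3135, 0.1839]
tool_rot: [0.982, 0.188, -0.0, -0.001]
force: [0.0, -0.3, -0.5]
finger_gap: 0.333
```

```bash
python3 - <<'E'
from station import manip
import cv2,pickle,numpy as np
s=manip.sense();print(s["tcp_pos"],s["tool_rot"],s["q"],s["t"],s["finger_gap"],s["force"])
w=manip.snapshot("wrist");c=manip.snapshot("side");pickle.dump((w,c),open("c4.pkl","wb"))
cv2.imwrite("pics/w4.png",np.hstack([cv2.resize(cv2.convertScaleAbs(x,alpha=1.6),(400,400)) for x in (w["pixels"],c["pixels"][60:210,250:400])]))
E
```

```text
[ 0.4819179  -0.31353232  0.18391523] [ 9.82200091e-01  1.87836350e-01 -3.05804844e-04 -6.27493542e-04] [-7.71203121e-01  4.86040323e-01  1.58187250e+00  2.48416068e-04
  1.07505872e+00  4.21557155e-01] 7.2 0.3325315138998867 [ 0.04112347 -0.28283379 -0.47498869]
```

View pics/w4.png

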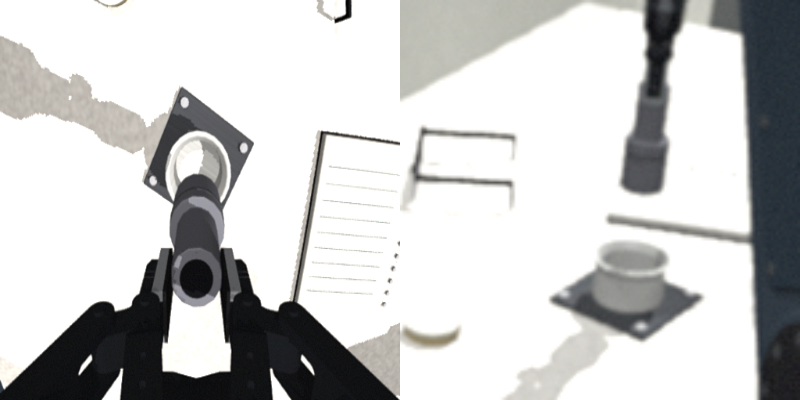

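Call:
servo_tool([
  {"hand": 1,"travel": [0.5,2,10],"yaw": 0},
  {"hand": 1,"travel": [0,0,18],"yaw": 0},
  {"hand": 1,"travel": [0,0,18],"yaw": 0},
  {"hand": 1,"travel": [0,0,14],"yaw": 0},
  {"hand": 1,"travel": [0,0,10],"yaw": 0},
  {"hand": 1,"travel": [0,0,10],"yaw": 0},
  {"hand": 1,"travel": [0,0,10],"yaw": 0},
  {"hand": 1,"travel": [0,0,8],"yaw": 0},
  {"hand": 1,"travel": [0,0,5],"yaw": 0},
  {"hand": 1,"travel": [0,0,2],"yaw": 0},
  {"hand": 1,"travel": [0,0,0],"yaw": 0},
  {"hand": 1,"travel": [0,0,0],"yaw": 0},
])

```text
t: 8.5
tcp_pos: [0.4838, -0.3171, 0.0793]
tool_rot: [0.982, 0.187, 0.0, 0.0]
force: [-0.7, 0.3, -0.5]
finger_gap: 0.332
```

Call:
servo_tool([
  {"hand": 1,"travel": [0,0,1],"yaw": 0},
  {"hand": 1,"travel": [0,0,1],"yaw": 0},
  {"hand": 1,"travel": [0,0,1],"yaw": 0},
  {"hand": 1,"travel": [0,0,1],"yaw": 0},
  {"hand": 1,"travel": [0,0,0],"yaw": 0},
])

```text
t: 9.0
tcp_pos: [0.4834, -0.3167, 0.0748]
tool_rot: [0.982, 0.187, -0.0, -0.0]
force: [0.3, -0.3, -0.7]
finger_gap: 0.326
```

Call:
servo_tool([
  {"hand": 1,"travel": [0,0,1],"yaw": 0},
  {"hand": 1,"travel": [0,0,0.5],"yaw": 0},
  {"hand": 1,"travel": [0,0,0.5],"yaw": 0},
  {"hand": 1,"travel": [0,0,0.5],"yaw": 0},
  {"hand": 1,"travel": [0,0,0],"yaw": 0},
])

```text
t: 9.5
tcp_pos: [0.4836, -0.3169, 0.0726]
tool_rot: [0.982, 0.187, 0.0, 0.0]
force: [-0.1, 0.2, 0.2]
finger_gap: 0.325
```

```bash
python3 - <<'E'
from station import manip
import cv2,pickle,numpy as np
s=manip.sense();print(s["tcp_pos"],s["t"],s["finger_gap"],s["force"])
w=manip.snapshot("wrist");c=manip.snapshot("side");pickle.dump((w,c),open("c5.pkl","wb"))
cv2.imwrite("pics/w5.png",np.hstack([cv2.resize(cv2.convertScaleAbs(x,alpha=1.6),(400,400)) for x in (w["pixels"][60:310,120:370],c["pixels"][90:210,270:390])]))
E
```

```text
[ 0.48360379 -0.31688614  0.07257699] 9.5 0.3245331203204616 [-0.09326744  0.1807458   0.18195831]
```

View pics/w5.png

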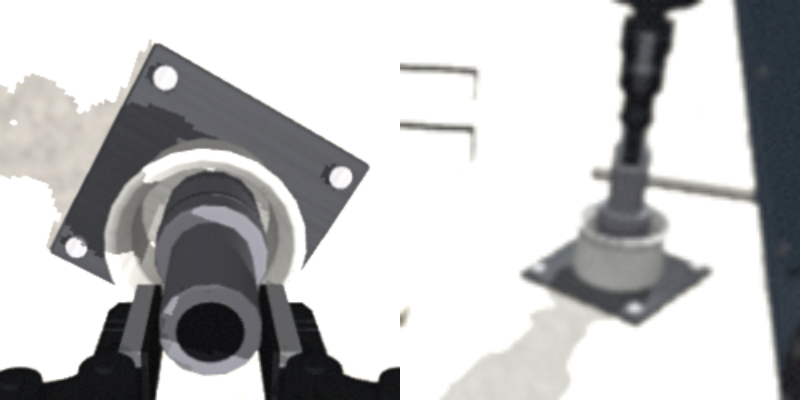

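The slim adapter is inside the bore, clear of the walls on both sides. I'll keep lowering until it touches the floor.

Call:
servo_tool([
  {"hand": 1,"travel": [0,0,0.5],"yaw": 0},
  {"hand": 1,"travel": [0,0,0.5],"yaw": 0},
  {"hand": 1,"travel": [0,0,0],"yaw": 0},
])

```text
t: 9.9
tcp_pos: [0.4838, -0.3172, 0.0724]
tool_rot: [0.982, 0.187, 0.0, 0.0]
force: [-1.0, 0.7, 6.7]
finger_gap: 0.33
```

Call:
servo_tool([
  {"hand": 1,"travel": [0,0,0.5],"yaw": 0},
  {"hand": 1,"travel": [0,0,0.5],"yaw": 0},
  {"hand": 1,"travel": [0,0,0],"yaw": 0},
])

```text
t: 10.2
tcp_pos: [0.4838, -0.3173, 0.0724]
tool_rot: [0.982, 0.187, 0.0, 0.001]
force: [-1.5, 1.2, 11.4]
finger_gap: 0.327
```

It is on the floor: 11 N upward, with z held at 0.0724. I'll ease off the press, open and retreat.

Call:
servo_tool([
  {"hand": 1,"travel": [0,0,-1],"yaw": 0},
  {"hand": 0.65,"travel": [0,0,0],"yaw": 0},
  {"hand": 0.6,"travel": [0,0,0],"yaw": 0},
  {"hand": 0.5,"travel": [0,0,0],"yaw": 0},
  {"hand": 0.3,"travel": [0,0,0],"yaw": 0},
  {"hand": 0,"travel": [0,0,0],"yaw": 0},
  {"hand": 0,"travel": [0,0,0],"yaw": 0},
  {"hand": 0,"travel": [0,0,0],"yaw": 0},
  {"hand": 0,"travel": [0,0,0],"yaw": 0},
  {"hand": 0,"travel": [0,0,-8],"yaw": 0},
  {"hand": 0,"travel": [0,0,-15],"yaw": 0},
  {"hand": 0,"travel": [0,0,-25],"yaw": 0},
  {"hand": 0,"travel": [0,0,-30],"yaw": 0},
  {"hand": 0,"travel": [0,0,-30],"yaw": 0},
  {"hand": 0,"travel": [0,0,-15],"yaw": 0},
  {"hand": 0,"travel": [0,0,-8],"yaw": 0},
  {"hand": 0,"travel": [0,0,0],"yaw": 0},
  {"hand": 0,"travel": [0,0,0],"yaw": 0},
])

```text
t: 12.0
tcp_pos: [0.483, -0.3164, 0.2018]
tool_rot: [0.982, 0.187, -0.0, -0.001]
force: [-0.2, 0.6, 0.3]
finger_gap: 0.998
```

```bash
python3 - <<'E'
from station import manip
import cv2,pickle,numpy as np
s=manip.sense();print(s["tcp_pos"],s["t"],s["finger_gap"],s["force"])
w=manip.snapshot("wrist");c=manip.snapshot("side");pickle.dump((w,c),open("c6.pkl","wb"))
cv2.imwrite("pics/w6.png",np.hstack([cv2.resize(cv2.convertScaleAbs(x,alpha=1.6),(400,400)) for x in (w["pixels"][60:310,120:370],c["pixels"][90:210,270:390])]))
R0=np.array([[.9304,.3666,0],[.3666,-.9304,0],[0,0,-1]])
print(R0.T@(np.array([.653,.0555,.205])-s["tcp_pos"])*1e3)
E
```

```text
[ 0.48301038 -0.31635586  0.20180085] 12.0 0.9984315601472377 [-0.21754281  0.63121643  0.31329707]
[ 294.48070089 -283.65649741   -3.19914681]
```

View pics/w6.png

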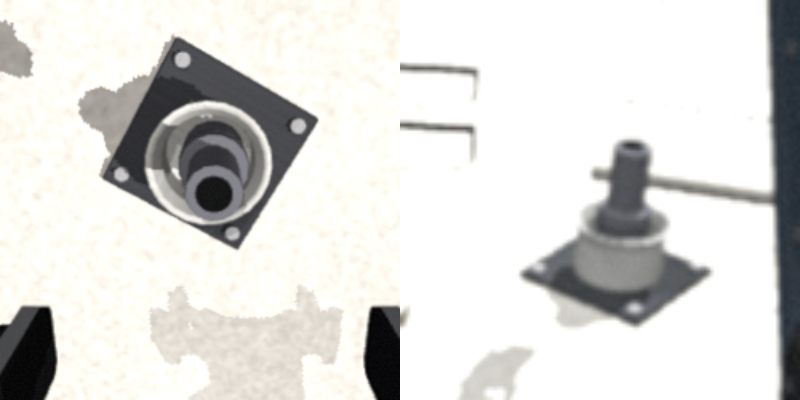

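The slim adapter stands upright in the bore. Now I move over the wide one.

Call:
servo_tool([
  {"hand": 0,"travel": [10,-10,0],"yaw": 0},
  {"hand": 0,"travel": [18,-17,-3],"yaw": 0},
  {"hand": 0,"travel": [25,-24,0],"yaw": 0},
  {"hand": 0,"travel": [28,-27,0],"yaw": 0},
  {"hand": 0,"travel": [28,-27,0],"yaw": 0},
  {"hand": 0,"travel": [28,-27,0],"yaw": 0},
  {"hand": 0,"travel": [28,-27,0],"yaw": 0},
  {"hand": 0,"travel": [28,-27,0],"yaw": 0},
  {"hand": 0,"travel": [28,-27,0],"yaw": 0},
  {"hand": 0,"travel": [28,-27,0],"yaw": 0},
  {"hand": 0,"travel": [22,-21,0],"yaw": 0},
  {"hand": 0,"travel": [15,-15,0],"yaw": 0},
  {"hand": 0,"travel": [8,-8,0],"yaw": 0},
  {"hand": 0,"travel": [0,0,0],"yaw": 0},
  {"hand": 0,"travel": [0,0,0],"yaw": 0},
  {"hand": 0,"travel": [0,0,0],"yaw": 0},
])

```text
t: 13.7
tcp_pos: [0.6519, 0.0543, 0.2052]
tool_rot: [0.982, 0.187, -0.0, 0.0]
force: [0.0, -0.9, 0.0]
finger_gap: 1.003
```

```bash
python3 - <<'E'
from station import manip
import cv2,pickle,numpy as np
s=manip.sense();print(s["tcp_pos"],s["t"],s["q"])
w=manip.snapshot("wrist");pickle.dump(w,open("c7.pkl","wb"))
cv2.imwrite("pics/w7.png",cv2.convertScaleAbs(w["pixels"],alpha=1.6))
E
```

```text
[0.65187337 0.05434047 0.20524826] 13.7 [-8.71386077e-02  5.67738944e-01  1.35339294e+00 -4.42168950e-04
  1.22126314e+00  1.10830941e+00]
```

View pics/w7.png

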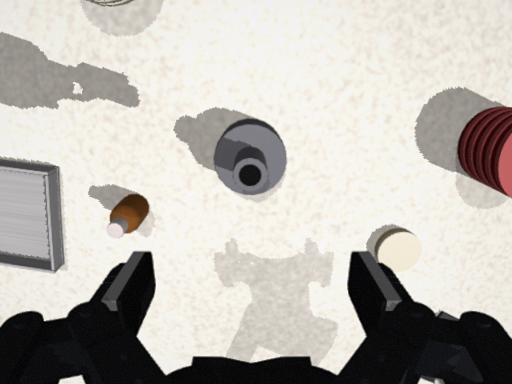

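The wide adapter's top ring is near (250,175.5). The bottle at (130,213) is well outside the fingers.

```bash
python3 - <<'E'
import pickle
from h import *
c=pickle.load(open("c7.pkl","rb"))
im=cv2.convertScaleAbs(c["pixels"],alpha=1.8)
a=np.linspace(0,2*np.pi,200)
B=toz(c,250,175.5,.1);print(B)
for r,z in((.015,.1),(.036,.05),(.036,0)):
    p=proj(c,np.c_[B[0]+r*np.cos(a),B[1]+r*np.sin(a),a*0+z])
    cv2.polylines(im,[np.round(p*16).astype(int)],True,(0,0,255),1,cv2.LINE_AA,4)
cv2.imwrite("pics/w7o.png",cv2.resize(im[100:210,200:300],None,fx=5,fy=5))
R0=np.array([[.9304,.3666,0],[.3666,-.9304,0],[0,0,-1]])
print(R0.T@(np.array([B[0],B[1],.063])-[.6519,.0543,.2052])*1e3)
E
```

```text
[0.65226152 0.05534756 0.1       ]
[  0.72039678  -0.84211992 142.2       ]
```

View pics/w7o.png

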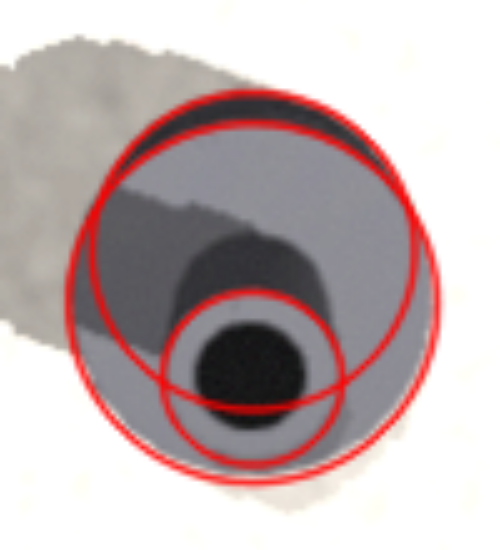

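Call:
servo_tool([
  {"hand": 0,"travel": [1,-1,10],"yaw": 0},
  {"hand": 0,"travel": [0,0,20],"yaw": 0},
  {"hand": 0,"travel": [0,0,25],"yaw": 0},
  {"hand": 0,"travel": [0,0,25],"yaw": 0},
  {"hand": 0,"travel": [0,0,25],"yaw": 0},
  {"hand": 0,"travel": [0,0,20],"yaw": 0},
  {"hand": 0,"travel": [0,0,11],"yaw": 0},
  {"hand": 0,"travel": [0,0,5],"yaw": 0},
  {"hand": 0,"travel": [0,0,0],"yaw": 0},
  {"hand": 0,"travel": [0,0,0],"yaw": 0},
  {"hand": 0.3,"travel": [0,0,0],"yaw": 0},
  {"hand": 0.5,"travel": [0,0,0],"yaw": 0},
  {"hand": 0.6,"travel": [0,0,0],"yaw": 0},
  {"hand": 0.7,"travel": [0,0,0],"yaw": 0},
  {"hand": 1,"travel": [0,0,0],"yaw": 0},
  {"hand": 1,"travel": [0,0,0],"yaw": 0},
  {"hand": 1,"travel": [0,0,0],"yaw": 0},
  {"hand": 1,"travel": [0,0,0],"yaw": 0},
], newtons=50)

```text
t: 15.55
tcp_pos: [0.6535, 0.0565, 0.0651]
tool_rot: [0.982, 0.187, 0.001, 0.0]
force: [-0.9, -1.0, 5.6]
finger_gap: 0.32
```

Call:
servo_tool([
  {"hand": 1,"travel": [0,0,0],"yaw": 0},
  {"hand": 1,"travel": [0,0,0],"yaw": 0},
  {"hand": 1,"travel": [0,0,-5],"yaw": 0},
  {"hand": 1,"travel": [0,0,-10],"yaw": 0},
  {"hand": 1,"travel": [0,0,0],"yaw": 0},
])

```text
t: 16.05
tcp_pos: [0.6535, 0.057, 0.0803]
tool_rot: [0.982, 0.187, 0.001, 0.0]
force: [0.6, 0.8, -2.5]
finger_gap: 0.318
```

```bash
python3 - <<'E'
from station import manip
import cv2,pickle,numpy as np
s=manip.sense();print(s["tcp_pos"],s["tool_rot"],s["t"],s["finger_gap"],s["force"])
w=manip.snapshot("wrist");c=manip.snapshot("side")
cv2.imwrite("pics/w8.png",np.hstack([cv2.resize(cv2.convertScaleAbs(x,alpha=1.6),(400,400)) for x in (w["pixels"][60:310,120:370],c["pixels"][130:260,120:250])]))
R0=np.array([[.9304,.3666,0],[.3666,-.9304,0],[0,0,-1]])
print(R0.T@(np.array([.476,.3025,.19])-s["tcp_pos"])*1e3)
E
```

```text
[0.65353453 0.05699284 0.08029915] [9.82291761e-01 1.87356019e-01 7.80773609e-04 9.21611021e-05] 16.05 0.31775822987417773 [ 0.59024966  0.75804376 -2.46122176]
[ -75.17520554 -293.50401779 -109.70084753]
```

View pics/w8.png

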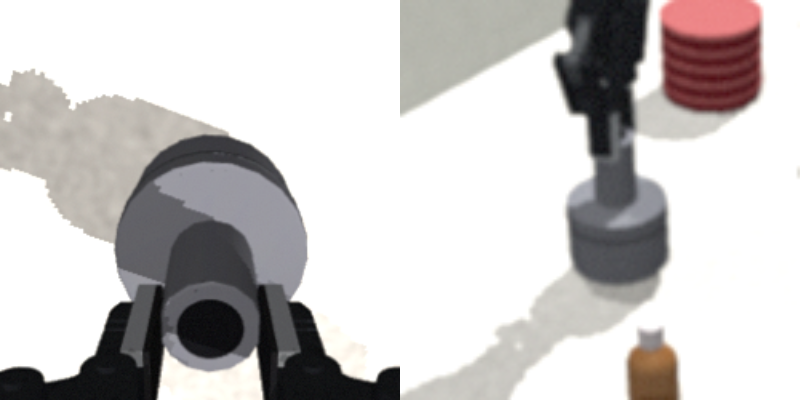

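The wide adapter is held upright and off the bench. I'll lift it and carry it over the tray.

Call:
servo_tool([
  {"hand": 1,"travel": [0,0,-10],"yaw": 0},
  {"hand": 1,"travel": [0,0,-20],"yaw": 0},
  {"hand": 1,"travel": [0,0,-25],"yaw": 0},
  {"hand": 1,"travel": [-2,-8,-25],"yaw": 0},
  {"hand": 1,"travel": [-4,-16,-20],"yaw": 0},
  {"hand": 1,"travel": [-7,-26,-10],"yaw": 0},
  {"hand": 1,"travel": [-8,-32,0],"yaw": 0},
  {"hand": 1,"travel": [-8,-33,0],"yaw": 0},
  {"hand": 1,"travel": [-9,-33,0],"yaw": 0},
  {"hand": 1,"travel": [-9,-33,0],"yaw": 0},
  {"hand": 1,"travel": [-8,-33,0],"yaw": 0},
  {"hand": 1,"travel": [-8,-31,0],"yaw": 0},
  {"hand": 1,"travel": [-6,-24,0],"yaw": 0},
  {"hand": 1,"travel": [-4,-16,0],"yaw": 0},
  {"hand": 1,"travel": [-2,-8,0],"yaw": 0},
  {"hand": 1,"travel": [0,0,0],"yaw": 0},
  {"hand": 1,"travel": [0,0,0],"yaw": 0},
  {"hand": 1,"travel": [0,0,0],"yaw": 0},
])

```text
t: 17.95
tcp_pos: [0.4763, 0.3008, 0.1894]
tool_rot: [0.982, 0.187, 0.0, 0.0]
force: [-0.3, -0.1, -1.7]
finger_gap: 0.319
```

```bash
python3 - <<'E'
from station import manip
import cv2,pickle,numpy as np
s=manip.sense();print(s["tcp_pos"],s["tool_rot"],s["t"],s["finger_gap"],s["force"])
w=manip.snapshot("wrist");c=manip.snapshot("side");pickle.dump((w,c),open("c9.pkl","wb"))
cv2.imwrite("pics/w9.png",np.hstack([cv2.resize(cv2.convertScaleAbs(x,alpha=1.6),(400,300)) for x in (w["pixels"],c["pixels"])]))
E
```

```text
[0.47632633 0.30076308 0.18941703] [9.82427492e-01 1.86644437e-01 2.15086952e-04 1.73758070e-04] 17.95 0.3194126506971433 [-0.26164141 -0.08266468 -1.72269004]
```

View pics/w9.png

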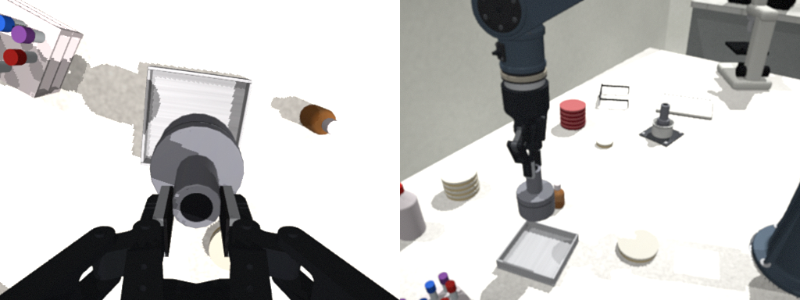

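```bash
python3 - <<'E'
import pickle
from h import *
w,c=pickle.load(open("c9.pkl","rb"))
P=[toz(w,*p,.025) for p in((188,86),(320,98.5),(179,205))]
print(P,(P[1]+P[2])/2,[np.linalg.norm(P[0]-P[i]) for i in(1,2)])
E
```

```text
[array([0.52171908, 0.38246484, 0.025     ]), array([0.55687704, 0.26128925, 0.025     ]), array([0.4038429 , 0.35329969, 0.025     ])] [0.48035997 0.30729447 0.025     ] [np.float64(0.1261729260706449), np.float64(0.12143063777300885)]
```

The tray centre estimates agree within about 6 mm, and the wide body has ±25 mm of clearance. I'll descend.

Call:
servo_tool([
  {"hand": 1,"travel": [3,-2.5,10],"yaw": 0},
  {"hand": 1,"travel": [0,0,18],"yaw": 0},
  {"hand": 1,"travel": [0,0,20],"yaw": 0},
  {"hand": 1,"travel": [0,0,20],"yaw": 0},
  {"hand": 1,"travel": [0,0,15],"yaw": 0},
  {"hand": 1,"travel": [0,0,12],"yaw": 0},
  {"hand": 1,"travel": [0,0,9],"yaw": 0},
  {"hand": 1,"travel": [0,0,5],"yaw": 0},
  {"hand": 1,"travel": [0,0,3],"yaw": 0},
  {"hand": 1,"travel": [0,0,1],"yaw": 0},
  {"hand": 1,"travel": [0,0,0],"yaw": 0},
  {"hand": 1,"travel": [0,0,0],"yaw": 0},
])

```text
t: 19.25
tcp_pos: [0.4777, 0.3052, 0.077]
tool_rot: [0.982, 0.187, 0.001, -0.0]
force: [-0.3, -0.4, -3.2]
finger_gap: 0.322
```

Call:
servo_tool([
  {"hand": 1,"travel": [0,0,1],"yaw": 0},
  {"hand": 1,"travel": [0,0,1],"yaw": 0},
  {"hand": 1,"travel": [0,0,1],"yaw": 0},
  {"hand": 1,"travel": [0,0,1],"yaw": 0},
  {"hand": 1,"travel": [0,0,0],"yaw": 0},
  {"hand": 1,"travel": [0,0,0],"yaw": 0},
])

```text
t: 19.85
tcp_pos: [0.4772, 0.305, 0.0723]
tool_rot: [0.982, 0.187, -0.0, 0.0]
force: [-0.1, -0.0, -2.6]
finger_gap: 0.32
```

Call:
servo_tool([
  {"hand": 1,"travel": [0,0,1],"yaw": 0},
  {"hand": 1,"travel": [0,0,0.5],"yaw": 0},
  {"hand": 1,"travel": [0,0,0.5],"yaw": 0},
  {"hand": 1,"travel": [0,0,0.5],"yaw": 0},
  {"hand": 1,"travel": [0,0,0],"yaw": 0},
])

```text
t: 20.35
tcp_pos: [0.4772, 0.305, 0.0698]
tool_rot: [0.982, 0.187, -0.0, 0.0]
force: [0.3, -0.8, -2.5]
finger_gap: 0.321
```

Call:
servo_tool([
  {"hand": 1,"travel": [0,0,0.5],"yaw": 0},
  {"hand": 1,"travel": [0,0,0.5],"yaw": 0},
  {"hand": 1,"travel": [0,0,0],"yaw": 0},
])

```text
t: 20.65
tcp_pos: [0.4775, 0.3051, 0.0692]
tool_rot: [0.982, 0.187, 0.0, 0.0]
force: [-0.3, -0.9, -0.2]
finger_gap: 0.316
```

Contact is starting, since the weight is coming off the wrist. I'll press slightly further and check.

Call:
servo_tool([
  {"hand": 1,"travel": [0,0,0.5],"yaw": 0},
  {"hand": 1,"travel": [0,0,0.5],"yaw": 0},
  {"hand": 1,"travel": [0,0,0],"yaw": 0},
])

```text
t: 20.95
tcp_pos: [0.4777, 0.3049, 0.0691]
tool_rot: [0.982, 0.187, 0.001, 0.0]
force: [-1.2, -1.2, 5.9]
finger_gap: 0.318
```

```bash
python3 - <<'E'
from station import manip
import cv2,pickle,numpy as np
s=manip.sense();print(s["tcp_pos"],s["tool_rot"],s["t"],s["finger_gap"],s["force"])
w=manip.snapshot("wrist");c=manip.snapshot("side")
cv2.imwrite("pics/w10.png",np.hstack([cv2.resize(cv2.convertScaleAbs(x,alpha=1.6),(400,400)) for x in (w["pixels"][60:310,120:370],c["pixels"][220:380,100:260])]))
E
```

```text
[0.47766548 0.30493308 0.06906253] [9.82289332e-01 1.87369661e-01 5.16815557e-04 1.08000018e-04] 20.95 0.31833931223890327 [-1.18293572 -1.21083766  5.92315188]
```

View pics/w10.png

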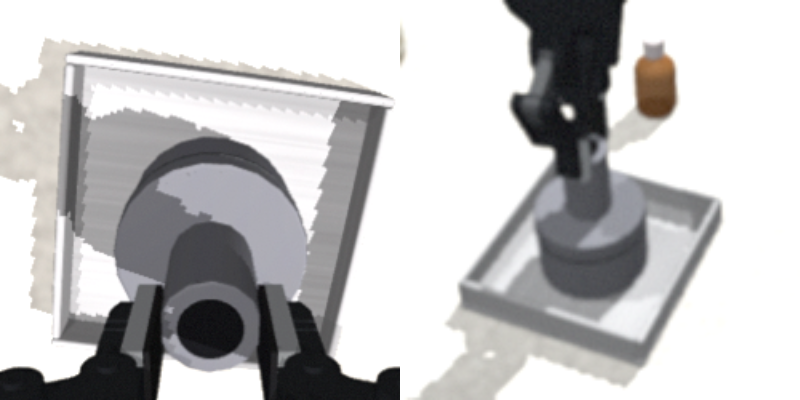

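The wide adapter is on the tray floor, roughly centred and clear of all the walls. I'll release and retreat.

Call:
servo_tool([
  {"hand": 1,"travel": [0,0,-0.5],"yaw": 0},
  {"hand": 0.65,"travel": [0,0,0],"yaw": 0},
  {"hand": 0.6,"travel": [0,0,0],"yaw": 0},
  {"hand": 0.5,"travel": [0,0,0],"yaw": 0},
  {"hand": 0.3,"travel": [0,0,0],"yaw": 0},
  {"hand": 0,"travel": [0,0,0],"yaw": 0},
  {"hand": 0,"travel": [0,0,0],"yaw": 0},
  {"hand": 0,"travel": [0,0,0],"yaw": 0},
  {"hand": 0,"travel": [0,0,0],"yaw": 0},
  {"hand": 0,"travel": [0,0,-8],"yaw": 0},
  {"hand": 0,"travel": [0,0,-15],"yaw": 0},
  {"hand": 0,"travel": [0,0,-25],"yaw": 0},
  {"hand": 0,"travel": [0,0,-30],"yaw": 0},
  {"hand": 0,"travel": [0,0,-30],"yaw": 0},
  {"hand": 0,"travel": [0,0,-15],"yaw": 0},
  {"hand": 0,"travel": [0,0,-8],"yaw": 0},
  {"hand": 0,"travel": [0,0,0],"yaw": 0},
  {"hand": 0,"travel": [0,0,0],"yaw": 0},
])

```text
t: 22.85
tcp_pos: [0.4767, 0.3048, 0.1988]
tool_rot: [0.982, 0.187, -0.001, 0.0]
force: [0.4, -0.3, -0.0]
finger_gap: 1.002
```

```bash
python3 - <<'E'
from station import manip
import cv2,pickle,numpy as np
s=manip.sense();print(s["tcp_pos"],s["t"],s["finger_gap"],s["force"])
w=manip.snapshot("wrist");c=manip.snapshot("side");t=manip.snapshot("top");pickle.dump((w,c,t),open("c11.pkl","wb"))
cv2.imwrite("pics/w11.png",np.vstack([np.hstack([cv2.resize(cv2.convertScaleAbs(x,alpha=1.6),(400,300)) for x in r]) for r in ((w["pixels"],c["pixels"]),(t["pixels"],c["pixels"][110:200,280:400]))]))
E
```

```text
[0.47667657 0.304777   0.19884396] 22.85 1.002000651269883 [ 0.39632734 -0.30141204 -0.01923241]
```

View pics/w11.png

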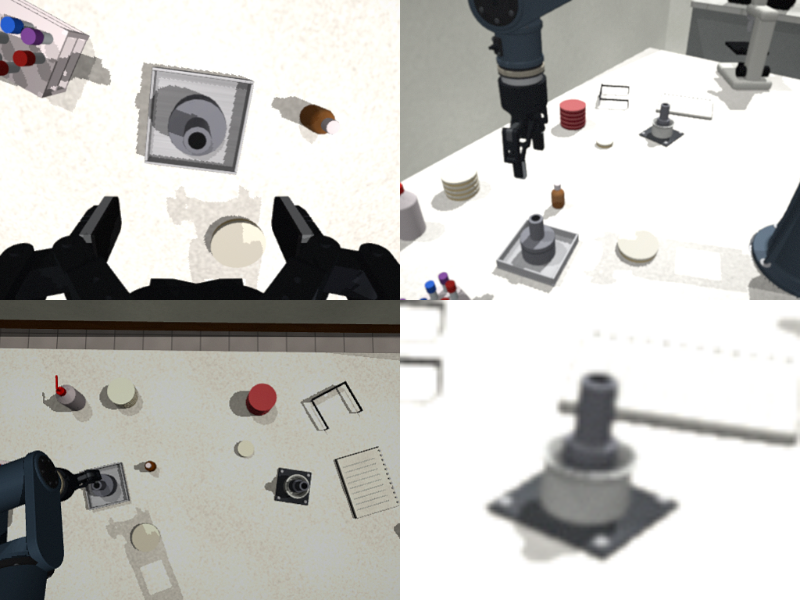

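```bash
python3 - <<'E'
import pickle
from h import *
w,c,t=pickle.load(open("c11.pkl","rb"))
P=[toz(w,u*1.28,v*1.28,.025) for u,v in((152,67),(253,81),(238,174),(145,160))]
print("tray",np.mean(P,0),"wide top",toz(w,197.5*1.28,141*1.28,.104))
w6,_=pickle.load(open("c6.pkl","rb"))
print("slim top",toz(w6,120+214/1.6,60+194/1.6,.11))
from station import manip
manip.sign_off()
E
```

```text
tray [0.47752641 0.30355245 0.025     ] wide top [0.47675198 0.30318195 0.104     ]
slim top [ 0.48367201 -0.3183827   0.11      ]
the job is handed in; nothing more can be done
```

Both adapters are where they belong and the job is handed in, at about 23 s of the 51 s allowed. The sign-off gives no verdict.

- **Slim adapter:** I gripped it by the stem and lowered it into the bucket's bore until it touched the floor (up to about 11 N on the wrist), then released it. The wrist picture puts its axis about 3 mm from the bore centre, where the limit is 15 mm. The later side and top views still show it upright.
- **Wide adapter:** I gripped it by the stem and set it on the tray floor (about 6 N at contact), then released it. The last wrist picture puts it about 1 mm from the tray centre and upright. The gripper was open, well above it and touching nothing.

**Checks that failed or disagreed:**
- The first move call was refused because a key was missing; the arm did not move.
- My rough side-view reading of the bucket was about 6 mm off the top and wrist readings, so I used those two.
- A rough tray centre read from three corners, with the part in view, was about 6 mm off the top view. I aimed between the two, and the last picture confirmed the placing.

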